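# Sort the parts of a stripped cryogenic relief valve

## Task

Sort the parts of the stripped relief valve: first drop the broken white seat ring, the one with a piece missing, down the chute at the bench edge into the bin, and only then lay the whole white seat ring flat in the round dish. Also, at any point, stand the blue bonnet upright on its flange in the square tray and lay the chrome bellows stem lengthways in the long tray, either way round. Set the three kept parts down gently inside the lips rather than dropping them, let go of everything, and do not disturb the brass valve body or the spanner.

Things in the scene. Friction and masses are not known exactly. Their poses are not given: they have to be found in the camera images.
- seat_worn: Broken PTFE valve seat, loose: milky white ring, outer diameter 40 mm, bore 20 mm, 24 mm high, axis upright, about 40 g, with a 90 degree piece of the ring missing, seen from above as a C. Origin: on the ring's axis, at its underside. z is up; x points from the axis to the middle of the gap; the ring is whole along y, so it can be gripped across its outside along y.
- seat_good: Sound PTFE valve seat, loose: milky white closed ring, outer diameter 40 mm, bore 20 mm, 24 mm high, axis upright, about 40 g. Origin: on the ring's axis, at its underside; z up. It can be gripped across its outside in any direction.
- stem: Chrome bellows stem, loose, lying along its x axis, 90 mm long, about 150 g. From x = -45 to +11 mm is the bellows (28 mm diameter, x = -37 to +3 mm) between two square flanges (32 by 32 mm, 8 mm thick in x) on which it lies; from x = +11 to +45 mm a rod of 14 mm diameter. The bellows' and rod's axis is 16 mm above the underside. Origin: at mid length, on the underside; z up. Best gripped across y on the bellows at x = -17 mm.
- bonnet: Blue anodized aluminium bonnet, loose, standing: round flange 56 mm in diameter and 12 mm thick at the bottom, round neck 36 mm in diameter above it, 48 mm high in all, about 180 g. Origin: centre of the underside; z up. Grip it across the neck, in any direction.
- seat_dish: Round dish for the sound seat, 74 mm outer and 67 mm inner diameter, dark grey plastic, fixed to the bench; its floor is 3 mm thick and its lip tops out 9 mm above the bench. Origin: centre of the underside, on the bench.
- stem_tray: Long tray for the stem, inside 114 mm along x by 60 mm along y, walls 4 mm thick, dark grey plastic, fixed to the bench; its floor is 3 mm thick and its lip tops out 9 mm above the bench. Origin: centre of the underside, on the bench.
- bonnet_tray: Square tray for the bonnet, inside 84 by 84 mm, walls 4 mm thick, dark grey plastic, fixed to the bench; its floor is 3 mm thick and its lip tops out 9 mm above the bench. Origin: centre of the underside, on the bench.
- chute: Fixed steel chute at the far edge of the bench with an open grey bin on a stand under it. Origin: middle of its mouth, at bench level. The mouth is open upwards from x = -50 to +58 mm and y = -66 to +66 mm, its rim 52 mm above the bench; inside, a plate slopes down at 60 degrees towards +x. A part let go over the middle of the mouth slides down by itself into the bin (inside x = -20 to 220 mm, y = -120 to +120 mm, rim 78 mm and floor 160 mm below the bench).
- valve_body: Bystander, loose: brass relief valve body, 44 mm square block with a round boss on top, 62 mm high, and a side port that sticks out 22 mm on its -y side, about 550 g. Origin: centre of the block's underside. Leave it where it stands.
- spanner: Bystander, loose: steel spanner 170 mm long lying along its x axis near its origin. Leave it where it lies.
There are look-alikes about, which are no part of the job. What is shaped like the seat_good but brown or turquoise is not meant.

How it is judged (in metres and radians):
On the way, in this order (a step that is already met when the one before it is completed fails the run):
1. the broken seat is in the bin under the chute (z of seat_worn in the frame of chute below -0.1 m and x of seat_worn in the frame of chute between -0.025 and 0.225 m and y of seat_worn in the frame of chute between -0.125 and 0.125 m), for 0.2 s.
2. after that, the sound seat lies flat in the round dish (horizontal distance between seat_good and seat_dish below 0.015 m and z of seat_good in the frame of seat_dish between 0.0005 and 0.0055 m and angle between seat_good's own z axis and vertical below 0.1 rad), for 0.2 s.
At the end, for the whole second after the job is handed in: Broken seat in the bin. Sound seat within 15 mm of the dish's centre; stem within 15 mm along, 16 mm across and 0.25 rad of its tray, either way round; bonnet within 16 mm of its tray's centre each way; all three flat on the floor (2.5 mm, 0.1 rad), released, at rest (0.03 m/s) (all of step 1 and all of step 2 and x of stem in the frame of stem_tray between -0.015 and 0.015 m and y of stem in the frame of stem_tray between -0.016 and 0.016 m and angle between the x axis of stem and the x axis of stem_tray, either way round below 0.25 rad and z of stem in the frame of stem_tray between 0.0005 and 0.0055 m and angle between each of stem, bonnet's own z axis and vertical below 0.1 rad and x of bonnet in the frame of bonnet_tray between -0.016 and 0.016 m and y of bonnet in the frame of bonnet_tray between -0.016 and 0.016 m and z of bonnet in the frame of bonnet_tray between 0.0005 and 0.0055 m and linear speed of each of seat_worn, seat_good, stem, bonnet below 0.03 m/s and contact force between the fingers and seat_worn below 0.1 N and contact force between the fingers and seat_good below 0.1 N and contact force between the fingers and stem below 0.1 N and contact force between the fingers and bonnet below 0.1 N); the robot touches nothing.
It fails at once if the brass valve body is shifted by more than 20 mm (distance of valve_body from where it was at the start of the episode above 0.02 m).
It fails at once if the spanner is shifted by more than 20 mm (distance of spanner from where it was at the start of the episode above 0.02 m).
It fails at once if the sound seat is dropped (moves faster than 0.8 m/s with no finger on it, a fall of about 35 mm) (linear speed of seat_good above 0.8 m/s and contact force between the fingers and seat_good below 0.05 N).
It fails at once if the stem is dropped (moves faster than 0.8 m/s with no finger on it, a fall of about 35 mm) (linear speed of stem above 0.8 m/s and contact force between the fingers and stem below 0.05 N).
It fails at once if the bonnet is dropped (moves faster than 0.8 m/s with no finger on it, a fall of about 35 mm) (linear speed of bonnet above 0.8 m/s and contact force between the fingers and bonnet below 0.05 N).
It also fails if it takes over 106 s, if anything falls off the work surface, if the arm or the gripper's body presses on something with over 40 N, if the wrist force passes 120 N, or if a joint passes its speed limit or range.

## Robot

A 6-joint arm with a two-finger parallel gripper is mounted at the origin on the work surface. World frame = base frame: x ahead of the robot, y to its left, z up, the work surface at z = 0. Lengths are in m, angles in degrees, forces in N, time in s.
With the tool pointing down it reaches from about 0.375 to 0.975 m from the base axis. Payload 3.8 kg.
Tool frame: the origin (TCP) lies at the very end of the fingers, on their centre line; the grasp point (between the pads) lies 19 mm behind it; x points along the fingers, y is the direction in which the jaws open and shut, and the axes are right-handed (so a half turn about x gives the same grasp; the last joint's range is limited). The gripper opens to 88 mm and grips with 3 to 60 N. Pads are 18 mm wide; open, the fingers measure 123 mm over their backs; the gripper's body (75 mm by 187 mm) begins 45 mm behind the grasp point.
Start: joints at [61.427, 15.12, 91.902, -0, 72.978, -2.114], TCP at [0.301, 0.604, 0.239] pointing down, gripper open.
Joint ranges: [-150.88, 150.88], [-54.13, 125.18], [17.81, 147.31], [-75.09, 255.09], [0, 152.58], [-146.25, 146.25]. Speed limits (degrees/s): [147.25, 147.25, 180, 180, 180, 180].

## Interface

Orientations are given as [roll, pitch, yaw] about the fixed x, y, z axes, in that order (R = Rz(yaw) Ry(pitch) Rx(roll)).
In Python, from plant import ctrl gives the robot as it stands.
- The arm moves only by the shell command python3 -m creep 'ROWS' [FORCE]. ROWS is JSON, a list of rows, each a list of 7 numbers: the shift along the tool's x, y, z in mm, then the turn, a rotation vector about the tool's x, y, z in rad, then the closure in counts, from 0 (fully open) to 255 (shut). In form: [[tx, ty, tz, ax, ay, az, jaw], ...]. A call has 1 to 20 rows; each row shifts and turns the commanded pose from where the row before left it, along the tool's axes as they then stand; what a row does not reach is not made up. A row lasts 1/12 s, in which the tool goes at most 41.7 mm and 7.16 degrees, less where a joint would pass 70% of its speed; a pose out of reach is approached as far as the arm can. A call is refused whole if a number of a shift passes 41.7 or a number of a turn 0.125, either way. A call with a gripper value outside its range is refused whole. The fingers move at their own pace and stop on an object; FORCE is the grip in N (left out, the last holds). Time passes only in rows, so rows that do not move let the fingers close. It gives the time, the measured TCP pose, the force and the opening at its end, in the units of the state.
- ctrl.get_state(): the state, without advancing time (a new reading comes with each control period).
- ctrl.snapshot(name): name is "side" or "top" or "wrist"; returns a dict with "color" (384x512x3 uint8, red, green, blue), "fx", "fy", "cx", "cy" (pixels), "k1" (the pictures are not rectified: a ray, as slopes to the right and down, at radius r is drawn at 1 + k1 r^2 times it, then the intrinsics apply), "pose" (4x4, takes a point from camera to world coordinates); the wrist camera has in their place "mount" (4x4, takes a point from camera to tool coordinates, whose origin is the TCP and whose axes are the tool frame's). Camera axes: x right, y up, looking along -z (the intrinsics and any distortion apply to the point x, -y, -z); pixel columns grow to the right and rows downward; lengths in m; the calibration is good to about 2 mm. A picture is of the moment at which its call begins: read the wrist's pose just before it. There is no depth.
- ctrl.close_job(): hands the job in, once; it reports no verdict.
Trained networks look in the newest picture that a camera, given by its name, has taken for a name from the list of things; names that differ only in an ending like _2 or _b are one class to them, and where a whole thing is asked for, a point or a joint stands for the part that bears it (a point fixed in the world has none). Each returns a list of dicts, best first, with "conf" (0 to 1); they miss things now and then, are a little off and sometimes report something else, mostly with a low value. They report only what shows in the picture. A call takes as long as a camera call. They do not tell look-alikes from the thing itself.
- ctrl.search_frame(target, camera): "centre" ([column, row] in pixels, amid what is visible of it).
- ctrl.outline_of(target, camera): "mask" (384x512 bool, what is visible of it) and "centre" ([column, row] in pixels, amid what is visible of it).
The state is a dict: "time": time; "joint_pos": joint angles; "qvel": joint speeds; "tau": joint torques, N m; "ee_pos": TCP position; "eef_rot": TCP orientation; "ft_force": force on the tool from outside, world axes, zero at the start; "wrist_torque": the same for the moment, N m; "width": opening from 0.0 (shut) to 1.0 (fully open).
Only numpy, scipy, OpenCV 4.12 (cv2) and the standard library are available. Lean on these libraries where they do the work, as an engineer would, in place of code of your own. Each camera call takes 0.05 s, during which the arm holds its last target.

## Working session

There is one attempt and no reset: what is moved stays moved. The work goes in short steps, Python scripts to look and compute and a shell command to move; the robot and the scene stay as the last step left them, time stands still between calls to the robot, and variables do not carry over. Pictures are saved under pics/ and viewed, and the job is handed in when it is done.

```bash
ls; mkdir -p pics
python3 - <<'E'
from plant import ctrl
import cv2
s=ctrl.get_state(); print(s['time'],s['ee_pos'],s['eef_rot'],s['width'])
for n in ['top','side']:
    d=ctrl.snapshot(n); cv2.imwrite(f'pics/{n}0.png',cv2.resize(d['color'][:,:,::-1],(768,576)))
    print(n,d['fx'],d['fy'],d['cx'],d['cy'],d['k1'],d['pose'].tolist() if hasattr(d['pose'],'tolist') else d['pose'])
d=ctrl.snapshot('wrist');cv2.imwrite('pics/wrist0.png',d['color'][:,:,::-1]); print(d['fx'],d['k1'],d['mount'])
E
```

```text
pics
0.0 [0.30040614 0.60368036 0.2373858 ] [ -91.45150006   89.87283549 -117.90847953] 0.9992459974456598
top 410.92551327703535 410.92551327703535 257.40290588753703 191.92691024971762 -0.098531982186957 [[0.02415250956272554, 0.9912742253807602, -0.12958420574127222, 0.32194152292699746], [-0.9997024368510046, 0.023505214446443483, -0.0065224725365408635, 0.08961179708109569], [-0.003419654366406121, 0.12970318033726325, 0.9915469686174294, 1.4898526386598407], [0.0, 0.0, 0.0, 1.0]]
side 474.8345331295719 474.8345331295719 254.41172728291426 197.78836558439386 -0.020780983302331583 [[0.9255879392550422, 0.2303800334122822, -0.300353137008022, 0.13336138641613196], [-0.37851439521696134, 0.5555056777628907, -0.7403649739059305, -0.8629196781199807], [-0.003717434483880015, 0.7989608765003122, 0.601371514542143, 0.8363531220406633], [0.0, 0.0, 0.0, 1.0]]
266.63453583583015 -0.0016065567402567182 [[-8.82628937e-04  2.92196564e-01 -9.56357877e-01 -1.44358016e-01]
 [ 9.99999568e-01 -2.05442292e-05 -9.29183029e-04  6.08783598e-04]
 [-2.91151724e-04 -9.56358284e-01 -2.92196420e-01 -7.64674640e-02]
 [ 0.00000000e+00  0.00000000e+00  0.00000000e+00  1.00000000e+00]]
```

View pics/top0.png

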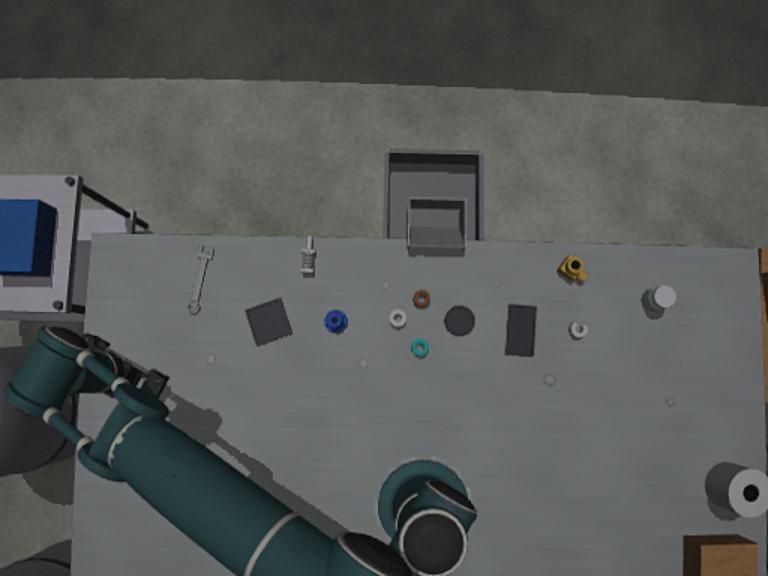

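View pics/side0.png

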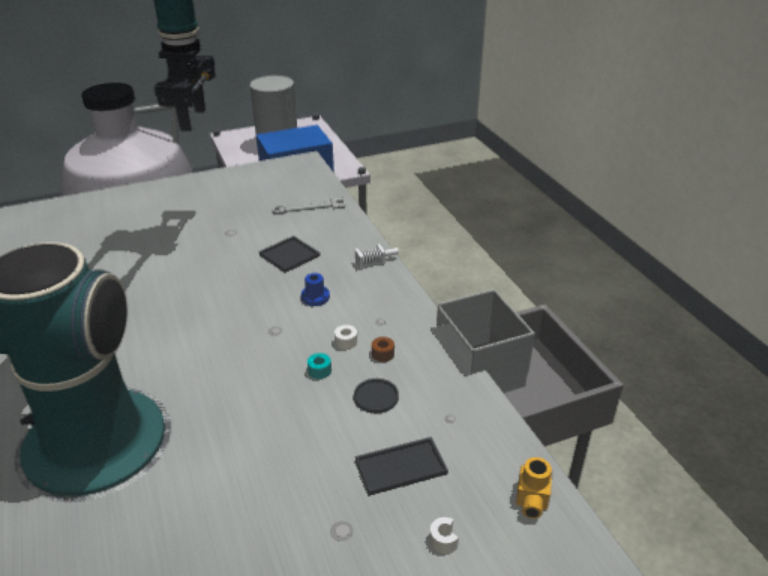

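View pics/wrist0.png

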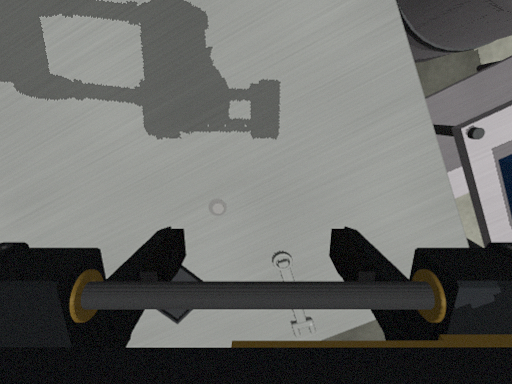

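```bash
cat > h.py <<'E'
from plant import ctrl
import numpy as np, cv2
from scipy.spatial.transform import Rotation as Ro
def R_tool(s): return Ro.from_euler('xyz',s['eef_rot'],degrees=True).as_matrix()
def campose(d,s=None):
    if 'pose' in d: return np.array(d['pose'])
    T=np.eye(4);T[:3,:3]=R_tool(s);T[:3,3]=s['ee_pos'];return T@np.array(d['mount'])
def rays(d,pts,s=None):
    K=np.array([[d['fx'],0,d['cx']],[0,d['fy'],d['cy']],[0,0,1.]])
    p=cv2.undistortPoints(np.float64(pts).reshape(-1,1,2),K,np.array([d['k1'],0,0,0,0.])).reshape(-1,2)
    P=campose(d,s);v=np.c_[p[:,0],-p[:,1],-np.ones(len(p))]@P[:3,:3].T
    return P[:3,3],v
def onplane(d,pts,z,s=None):
    o,v=rays(d,pts,s);t=(z-o[2])/v[:,2];return o+v*t[:,None]
def proj(d,X,s=None):
    K=np.array([[d['fx'],0,d['cx']],[0,d['fy'],d['cy']],[0,0,1.]])
    P=campose(d,s);c=(np.float64(X).reshape(-1,3)-P[:3,3])@P[:3,:3];c=c*[1,-1,-1]
    return cv2.projectPoints(c,np.zeros(3),np.zeros(3),K,np.array([d['k1'],0,0,0,0.]))[0].reshape(-1,2)
def tri(rs):
    A=np.zeros((3,3));b=np.zeros(3)
    for o,v in rs:
        v=v[0]/np.linalg.norm(v[0]);M=np.eye(3)-np.outer(v,v);A+=M;b+=M@o
    return np.linalg.solve(A,b)
def maskpts(m):
    y,x=np.nonzero(m);return np.c_[x,y].astype(float)
E
python3 - <<'E'
from h import *
np.set_printoptions(precision=4,suppress=True)
D={}
hz=dict(seat_worn=.018,seat_good=.018,stem=.018,bonnet=.024,seat_dish=.006,stem_tray=.006,bonnet_tray=.006,chute=.03,valve_body=.03,spanner=.003)
for n in ['top','side']:
    D[n]=ctrl.snapshot(n)
    for o,z in hz.items():
        for r in ctrl.outline_of(o,n)[:3]:
            if r['conf']<.3: continue
            m=np.array(r['mask']);p=maskpts(m)
            W=onplane(D[n],p,z)[:,:2]
            (c,wh,a)=cv2.minAreaRect((W*1000).astype(np.float32))
            print(n,o,round(r['conf'],2),np.round(r['centre'],1),len(p),'mean',W.mean(0),'rect',np.round(c,1),np.round(wh,1),round(a,1))
E
```

```text
top seat_worn 0.56 [132.5 185.8] 255 mean [0.5271 0.5555] rect [525.1 552.8] [ 36.1 147.7] 83.6
top seat_worn 0.52 [384.8 221.8] 65 mean [ 0.4229 -0.3642] rect [ 424.6 -364.1] [36.8 32.4] 89.2
top seat_good 0.43 [280.4 198.2] 91 mean [0.4945 0.0157] rect [494.2  15.5] [36.3 39.7] 1.3
top seat_good 0.4 [278.6 227. ] 48 mean [0.3795 0.0151] rect [377.3  17. ] [32.1 32.2] 1.0
top stem 0.71 [204.9 171.8] 181 mean [0.5852 0.2907] rect [590.8 291.1] [33.7 88.9] 88.1
top bonnet 0.66 [222.9 211.9] 198 mean [0.4342 0.2188] rect [434.7 218.7] [53.5 53. ] 46.8
top seat_dish 0.85 [308.1 212.9] 318 mean [ 0.4455 -0.0782] rect [444.1 -79.4] [71.5 69.8] 46.0
top stem_tray 0.57 [349.8 221.3] 637 mean [ 0.4219 -0.2289] rect [ 422.9 -229.8] [ 70.7 124. ] 85.9
top bonnet_tray 0.88 [182.4 217.3] 656 mean [0.4297 0.3834] rect [429.9 384. ] [94.7 94.2] 20.9
top valve_body 0.66 [382.7 180. ] 209 mean [ 0.5712 -0.35  ] rect [ 573.7 -349.2] [67.6 52.3] 83.3
top spanner 0.68 [130.7 182.3] 229 mean [0.5308 0.5612] rect [526.1 560. ] [ 38.9 160. ] 81.4
side seat_worn 0.68 [295.  356.1] 339 mean [ 0.4175 -0.3734
[... 589 characters left out ...]
6.2 71.7] 67.5
side seat_dish 0.63 [201.6 135.8] 140 mean [0.5128 0.5549] rect [518.4 552.3] [ 43.7 155.1] 76.8
side stem_tray 0.94 [264.  309.8] 1495 mean [ 0.4171 -0.2334] rect [ 417.8 -232.4] [ 76.3 124. ] 86.0
side bonnet_tray 0.77 [191.7 170.6] 604 mean [0.4246 0.3778] rect [425.2 380.4] [105.6 113. ] 21.8
side chute 0.61 [360.4 240.9] 7128 mean [ 0.7012 -0.1435] rect [ 703.3 -150.7] [211.4 450.6] 0.1
side valve_body 0.68 [358.7 325.7] 792 mean [ 0.5656 -0.3585] rect [ 565.7 -357.8] [108.2  45.9] 55.1
side spanner 0.71 [249.  262.7] 560 mean [ 0.4394 -0.0798] rect [440.3 -78.4] [80.2 72.1] 67.6
side spanner 0.5 [204.5 135.9] 173 mean [0.524  0.5578] rect [523.  560.1] [ 38.  156.1] 82.3
```

Run:
```python
from h import *
np.set_printoptions(precision=4,suppress=True)
s=ctrl.get_state();print(s['time']);print(R_tool(s))
d=ctrl.snapshot('top');e=ctrl.snapshot('side')
m=np.array([(410,198),(467,198),(465,252),(408,247)])/1.5
print(onplane(d,m,.052));print(onplane(d,m,.052).mean(0))
def crop(im,u,v,w,h,k):return cv2.resize(im[v:v+h,u:u+w,::-1],(w*k,h*k),interpolation=cv2.INTER_CUBIC)
a=crop(d['color'],365,203,40,40,10);b=crop(e['color'],275,336,40,40,10)
c=crop(d['color'],262,118,60,60,6)[:400];c2=crop(e['color'],285,188,66,66,6)[:400]
cv2.imwrite('pics/z1.png',np.vstack([np.hstack([a,b]),]));cv2.imwrite('pics/z2.png',np.hstack([cv2.resize(c,(390,390)),cv2.resize(c2,(390,390))]))
```

```text
1.25
[[-0.      0.4456  0.8952]
 [ 0.      0.8952 -0.4456]
 [-1.     -0.     -0.    ]]
[[ 0.729   0.0469  0.052 ]
 [ 0.7326 -0.0903  0.052 ]
 [ 0.6002 -0.0861  0.052 ]
 [ 0.609   0.0495  0.052 ]]
[ 0.6677 -0.02    0.052 ]
```

View pics/z1.png

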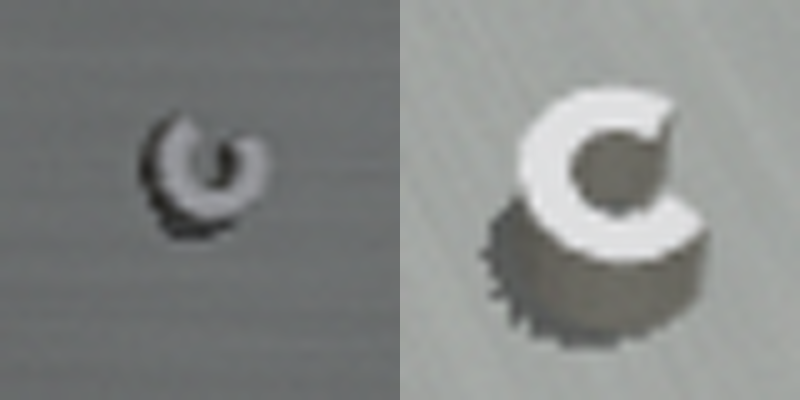

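View pics/z2.png

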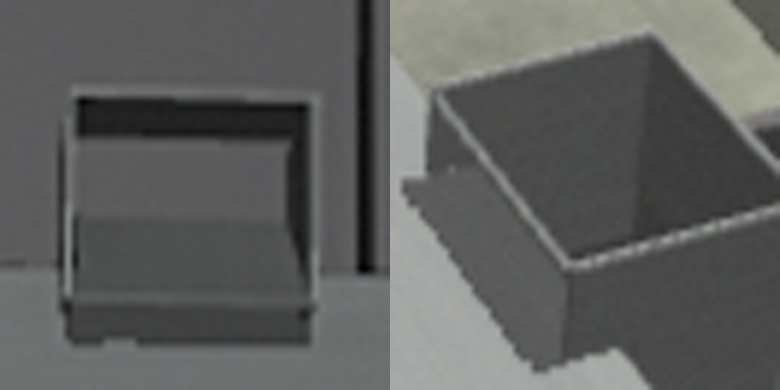

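```bash
python3 -m creep '[[8,0,0,-0.107,0,0,0],[8,0,0,-0.107,0,0,0],[8,0,0,-0.107,0,0,0],[8,0,0,-0.107,0,0,0],[8,-25.5,22,0,0,0,0],[8,-25.5,22,0,0,0,0],[8,-25.5,22,0,0,0,0],[8,-25.5,22,0,0,0,0],[8,-25.5,22,0,0,0,0],[8,-25.5,22,0,0,0,0],[8,-25.5,22,0,0,0,0],[8,-25.5,22,0,0,0,0],[8,-25.5,22,0,0,0,0],[4,-25.5,22,0,0,0,0],[0,-25.5,22,0,0,0,0],[0,-25.5,22,0,0,0,0],[0,0,0,0,0,0,0],[0,0,0,0,0,0,0],[0,0,0,0,0,0,0]]' 20
cat > look.py <<'E'
import sys
from h import *
np.set_printoptions(precision=4,suppress=True)
tag=sys.argv[1]
s=ctrl.get_state();d=ctrl.snapshot('wrist')
cv2.imwrite(f'pics/{tag}.png',d['color'][:,:,::-1])
R=R_tool(s);print('t',s['time'],'tcp',s['ee_pos'],'yaw',np.degrees(np.arctan2(R[1,1],R[0,1])),'F',s['ft_force'],'w',s['width'],'j',np.round(s['joint_pos'],1))
for a in sys.argv[2:]:
    o,z=a.split(':')
    for r in ctrl.outline_of(o,'wrist')[:3]:
        if r['conf']<.3: continue
        p=maskpts(np.array(r['mask']));W=onplane(d,p,float(z),s)[:,:2]
        c,wh,an=cv2.minAreaRect((W*1000).astype(np.float32))
        print(o,round(r['conf'],2),np.round(r['centre'],1),len(p),'mean',W.mean(0),'rect',np.round(c,1),np.round(wh,1),round(an,1))
E
python3 look.py w1 stem:0.016
```

```text
time: 2.93
ee_pos: [0.5541, 0.2897, 0.1307]
eef_rot: [134.2, 90.0, 132.2]
ft_force: [-1.0, -0.2, -0.3]
width: 1.002
t 2.9333 tcp [0.5541 0.2897 0.1307] yaw 88.01176453851131 F [-1.0351 -0.242  -0.2653] w 1.0019777458064933 j [ 25.3  14.8 104.3   0.   61.  -62.7]
stem 0.57 [260.1 212.6] 2029 mean [0.5819 0.292 ] rect [590.4 291.9] [33.5 95.5] 88.0
```

View pics/w1.png

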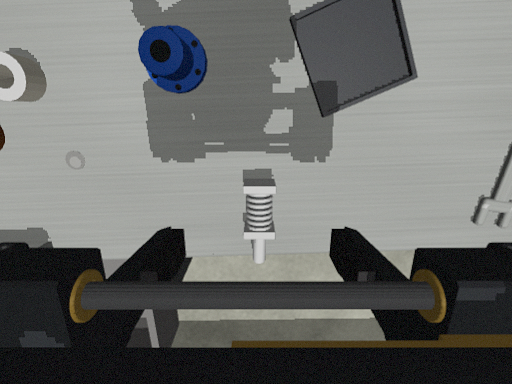

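Run:
```python
from h import *
s=ctrl.get_state();d=ctrl.snapshot('wrist')
c=d['color'][165:270,220:300,::-1];cv2.imwrite('pics/w1z.png',cv2.resize(c,None,fx=5.5,fy=5.5,interpolation=cv2.INTER_CUBIC))
print(onplane(d,[(259.5,192),(259.5,230),(259.5,211),(259.5,237)],.031,s).round(4))
for r in [(.543,.291,.032),(.551,.291,.032),(.591,.291,.032),(.599,.291,.032),(.633,.291,.016)]: print(r,proj(d,[r],s).round(1))
```

```text
[[0.551  0.2939 0.031 ]
 [0.5907 0.2928 0.031 ]
 [0.5704 0.2934 0.031 ]
 [0.5984 0.2925 0.031 ]]
(0.543, 0.291, 0.032) [[256.1 184.3]]
(0.551, 0.291, 0.032) [[256.4 192.4]]
(0.591, 0.291, 0.032) [[257.8 230.8]]
(0.599, 0.291, 0.032) [[258.  238.1]]
(0.633, 0.291, 0.016) [[258.9 259.5]]
```

View pics/w1z.png

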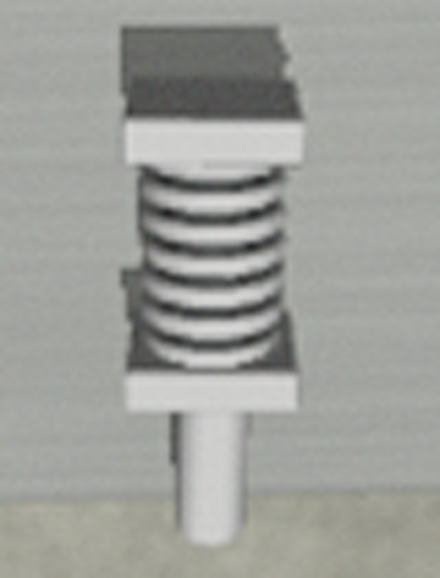

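```bash
python3 -m creep '[[15,2,10,0,0,0,0],[20,2,9,0,0,0,0],[20,0,0,0,0,0,0],[20,0,0,0,0,0,0],[20,0,0,0,0,0,0],[15,0,0,0,0,0,0],[10,0,0,0,0,0,0],[5,0,0,0,0,0,0],[0,0,0,0,0,0,0],[0,0,0,0,0,0,0]]' 25 && python3 look.py w2 && python3 -m creep '[[0,0,0,0,0,0,255],[0,0,0,0,0,0,255],[0,0,0,0,0,0,255],[0,0,0,0,0,0,255],[0,0,0,0,0,0,255],[0,0,0,0,0,0,255],[0,0,0,0,0,0,255],[0,0,0,0,0,0,255],[0,0,0,0,0,0,255],[0,0,0,0,0,0,255]]'
```

```text
time: 3.92
ee_pos: [0.5735, 0.2935, 0.0062]
eef_rot: [29.6, 90.0, 27.7]
ft_force: [-0.4, 0.0, 0.3]
width: 0.997
t 3.9167 tcp [0.5735 0.2935 0.0062] yaw 88.10375441911891 F [-0.3518  0.0164  0.3156] w 0.9969849736571406 j [ 24.9  24.8 105.8   0.   49.3 -63.2]
time: 4.8
ee_pos: [0.5733, 0.2927, 0.0056]
eef_rot: [-133.1, 90.0, -135.0]
ft_force: [0.6, -0.8, 0.4]
width: 0.316
```

View pics/w2.png

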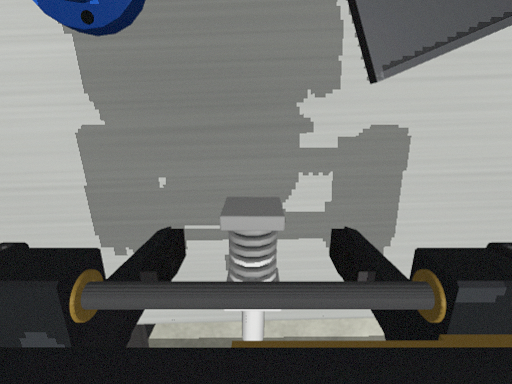

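```bash
python3 -m creep '[[-8,0,0,0,0,0,255],[-16,0,0,0,0,0,255],[-24,0,0,0,0,0,255],[-24,0,0,0,0,0,255],[-24,0,0,0,0,0,255],[-14,-8,-2,0,0,0,255],[-10,-16,-4,0,0,0,255],[0,-24,-7,0,0,0,255],[0,-32,-9,0,0,0,255],[0,-34,-9.6,0,0,0,255],[0,-34,-9.6,0,0,0,255],[0,-34,-9.6,0,0,0,255],[0,-34,-9.6,0,0,0,255],[0,-34,-9.6,0,0,0,255],[0,-34,-9.6,0,0,0,255],[0,-34,-9.6,0,0,0,255],[0,-34,-9.6,0.009,0,0,255],[0,-34,-9.6,0.009,0,0,255],[0,-34,-9.6,0.009,0,0,255],[0,-34,-9.6,0.009,0,0,255]]' && python3 -m creep '[[0,-32,-9,0,0,0,255],[0,-24,-7,0,0,0,255],[0,-14,-4,0,0,0,255],[0,-5,-2,0,0,0,255],[0,0,0,0,0,0,255],[0,0,0,0,0,0,255],[0,0,0,0,0,0,255]]'; python3 look.py w3 stem_tray:0.009 stem:.13
```

```text
time: 6.47
ee_pos: [0.4271, -0.1574, 0.1257]
eef_rot: [-107.9, 90.0, -112.0]
ft_force: [0.6, -0.1, -1.1]
width: 0.306
time: 7.05
ee_pos: [0.4015, -0.2283, 0.1256]
eef_rot: [110.4, 90.0, 106.5]
ft_force: [-0.0, -0.4, -0.8]
width: 0.312
t 7.05 tcp [ 0.4015 -0.2283  0.1256] yaw 86.03854056085885 F [-0.0323 -0.4187 -0.7514] w 0.3117304430597144 j [ -32.7   -2.3  123.8    0.    58.5 -118.8]
stem_tray 0.69 [257.  166.9] 3592 mean [ 0.3839 -0.2256] rect [ 390.7 -226.1] [67.8 66.3] 86.0
```

View pics/w3.png

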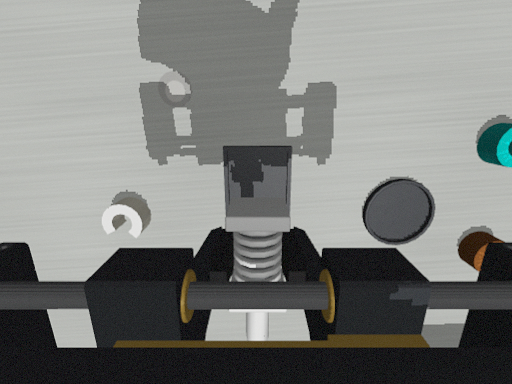

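```bash
python3 -m creep '[[8,1.4,1,0,0,0,255],[18,1,1,0,0,0,255],[22,1,0,0,0,0,255],[22,0,0,0,0,0,255],[18,0,0,0,0,0,255],[12,0,0,0,0,0,255],[8,0,0,0,0,0,255],[4,0,0,0,0,0,255],[2.5,0,0,0,0,0,255],[0,0,0,0,0,0,255],[0,0,0,0,0,0,255],[0,0,0,0,0,0,255]]'; python3 look.py w4
```

```text
time: 8.2
ee_pos: [0.4045, -0.2264, 0.012]
eef_rot: [-28.0, 89.9, -32.0]
ft_force: [-0.2, -0.8, -0.8]
width: 0.31
t 8.2 tcp [ 0.4045 -0.2264  0.012 ] yaw 86.00111421853275 F [-0.1922 -0.7908 -0.8093] w 0.3102697455098432 j [ -32.3    7.7  128.1    0.    44.1 -118.3]
```

View pics/w4.png

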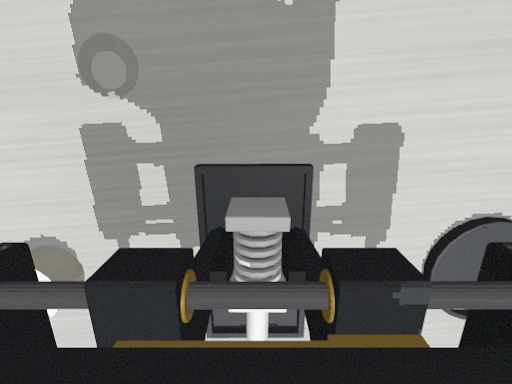

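Run:
```python
from h import *
s=ctrl.get_state();d=ctrl.snapshot('wrist');print(s['ee_pos'])
print(onplane(d,[(195,165),(312,165)],.009,s).round(4))
print(onplane(d,[(227,214),(290,214)],.040,s).round(4), onplane(d,[(214,331),(299,331)],.009,s).round(4))
```

```text
[ 0.40447467 -0.22640898  0.01204305]
[[ 0.3547 -0.2568  0.009 ]
 [ 0.3593 -0.1915  0.009 ]]
[[ 0.3733 -0.2374  0.04  ]
 [ 0.3753 -0.208   0.04  ]] [[ 0.4705 -0.2597  0.009 ]
 [ 0.4745 -0.2014  0.009 ]]
```

```bash
python3 -m creep '[[1,-2,0,0,0,0,255],[0.5,0,0,0,0,0,255],[0,0,0,0,0,0,255],[0,0,0,0,0,0,255]]'; python3 -m creep '[[0,0,0,0,0,0,150],[0,0,0,0,0,0,130],[0,0,0,0,0,0,110],[0,0,0,0,0,0,110],[0,0,0,0,0,0,110],[-5,0,0,0,0,0,110],[-12,0,0,0,0,0,110],[-25,0,0,0,0,0,60],[-30,0,0,0,0,0,60],[-30,0,0,0,0,0,60],[-15,0,0,0,0,0,60],[0,0,0,0,0,0,60],[0,0,0,0,0,0,60]]'; python3 look.py w5 stem_tray:.009 stem:.02 seat_worn:.024
```

```text
time: 8.63
ee_pos: [0.4036, -0.228, 0.0097]
eef_rot: [-5.2, 90.0, -9.2]
ft_force: [0.1, -0.1, -0.6]
width: 0.308
time: 9.72
ee_pos: [0.4043, -0.2284, 0.1277]
eef_rot: [-29.1, 89.8, -33.1]
ft_force: [0.2, -0.1, -1.3]
width: 0.765
t 9.7167 tcp [ 0.4043 -0.2284  0.1277] yaw 86.00285040116422 F [ 0.2204 -0.1038 -1.2913] w 0.7650892097429469 j [ -32.5   -2.3  123.6   -0.    58.5 -118.5]
stem_tray 0.71 [243.1 195.5] 5110 mean [ 0.4142 -0.228 ] rect [ 418.2 -228.2] [ 68.6 120.7] 86.0
stem 0.62 [260.1 194.3] 2186 mean [ 0.4119 -0.2272] rect [ 420.6 -227.7] [32.9 93.9] 86.0
seat_worn 0.68 [131.8 210.8] 1310 mean [ 0.4155 -0.3576] rect [ 415.8 -358.7] [48.5 42.1] 77.0
```

View pics/w5.png

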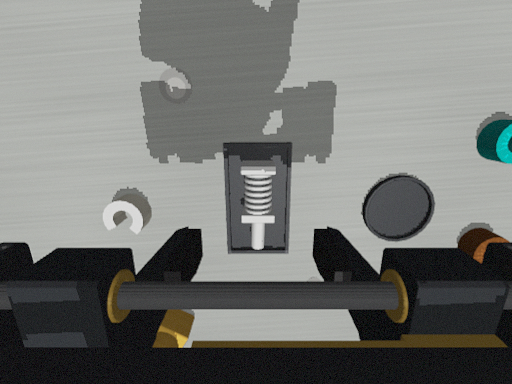

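```bash
python3 -m creep '[[0,-15,2,0,0,0,60],[0,-25,4,0,0,0,60],[0,-25,4,0,0,0,60],[0,-25,4,0,0,0,60],[0,-25,4,0,0,0,60],[0,-15,3,0.07,0,0,60],[0,0,0,0.07,0,0,60],[0,0,0,0,0,0,60],[0,0,0,0,0,0,60],[0,0,0,0,0,0,60]]'; python3 look.py w6 seat_worn:.024
python3 - <<'E'
import cv2
a=cv2.imread('pics/w6.png')[130:250,180:340];cv2.imwrite('pics/w6z.png',cv2.resize(a,None,fx=4.5,fy=4.5,interpolation=cv2.INTER_CUBIC))
E
```

```text
time: 10.75
ee_pos: [0.4149, -0.3582, 0.1255]
eef_rot: [145.8, 89.9, 133.8]
ft_force: [-0.0, 1.3, -0.3]
width: 0.767
t 10.75 tcp [ 0.4149 -0.3582  0.1255] yaw 78.08945703972107 F [-0.0023  1.2539 -0.253 ] w 0.7672551179291032 j [ -43.4    7.2  113.9    0.    59.  -121.5]
seat_worn 0.84 [254.3 193.4] 1011 mean [ 0.4161 -0.3632] rect [ 417.2 -363.9] [39.3 37.6] 79.0
```

View pics/w6z.png

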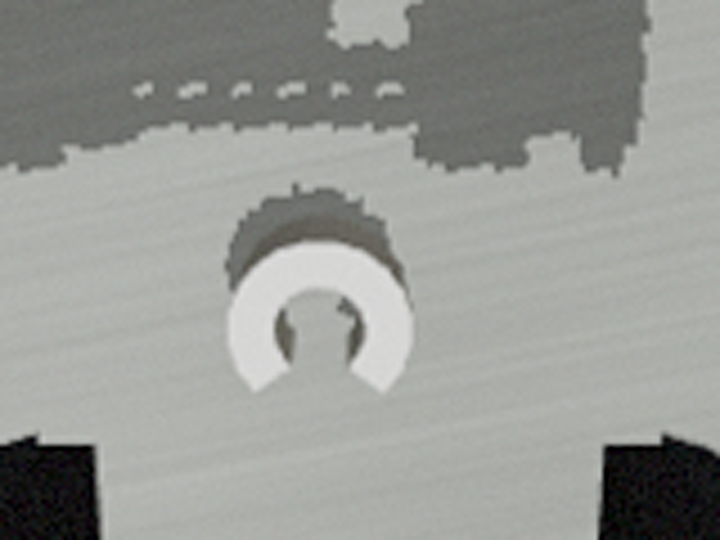

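Run:
```python
from h import *
s=ctrl.get_state();d=ctrl.snapshot('wrist')
p=onplane(d,[(251.1,203.8),(230.7,203.8),(271.5,203.8)],.024,s);print(p.round(4),s['ee_pos'])
dd=p[0]-s['ee_pos'];print((R_tool(s).T@dd*1000).round(1))
```

```text
[[ 0.424  -0.3651  0.024 ]
 [ 0.4199 -0.3846  0.024 ]
 [ 0.4281 -0.3456  0.024 ]] [ 0.41522325 -0.3582922   0.1261565 ]
[102.1  -4.9  10.1]
```

```bash
python3 -m creep '[[10,-2.4,5,0,0,0,60],[20,-2.5,5,0,0,0,60],[25,0,0,0,0,0,60],[25,0,0,0,0,0,60],[20,0,0,0,0,0,60],[12,0,0,0,0,0,60],[7,0,0,0,0,0,60],[2,0,0,0,0,0,60],[0,0,0,0,0,0,60],[0,0,0,0,0,0,60]]' 15; python3 -m creep '[[0,0,0,0,0,0,255],[0,0,0,0,0,0,255],[0,0,0,0,0,0,255],[0,0,0,0,0,0,255],[0,0,0,0,0,0,255],[0,0,0,0,0,0,255],[0,0,0,0,0,0,255]]'; python3 look.py w7
```

```text
time: 11.73
ee_pos: [0.4251, -0.3667, 0.0068]
eef_rot: [-31.6, 89.9, -43.6]
ft_force: [-0.1, 0.2, -0.1]
width: 0.766
time: 12.32
ee_pos: [0.4245, -0.3663, 0.0062]
eef_rot: [-34.3, 90.0, -46.3]
ft_force: [-1.2, 0.9, 3.7]
width: 0.451
t 12.3167 tcp [ 0.4245 -0.3663  0.0062] yaw 77.98056891784134 F [-1.1883  0.9092  3.7044] w 0.45121436339526033 j [ -43.3   17.4  116.5   -0.    46.  -121.3]
```

View pics/w7.png

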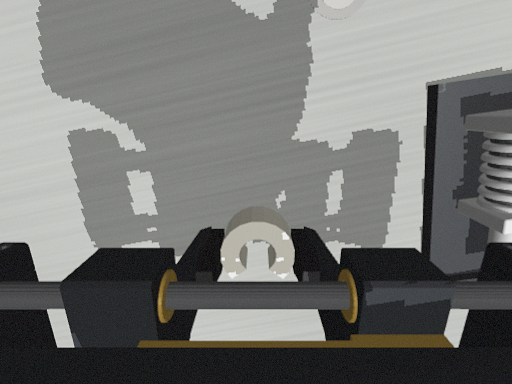

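```bash
python3 -m creep '[[-10,0,0,0,0,0,255],[-20,0,0,0,0,0,255],[-25,0,0,0,0,0,255],[-25,0,0,0,0,0,255],[-25,5,2,0,0,0,255],[-15,12,5,0,0,0,255],[0,20,8.6,0,0,0,255],[0,28,12,0,0,0,255],[0,30,13,0,0,0,255],[0,30,13,0,0,0,255],[0,30,13,0,0,0,255],[0,30,13,0,0,0,255],[0,30,13,0,0,0,255],[0,30,13,0,0,0,255],[0,30,13,0,0,0,255],[0,30,13,0,0,0,255],[0,30,13,0,0,0,255],[0,28,12,0,0,0,255],[0,18,8,0,0,0,255],[0,8,3.4,0,0,0,255]]'; python3 -m creep '[[0,0,0,0,0,0,255],[0,0,0,0,0,0,255],[0,0,0,0,0,0,255]]'; python3 look.py w8 chute:.052
```

```text
time: 14.03
ee_pos: [0.6708, -0.0178, 0.1258]
eef_rot: [64.1, 90.0, 52.2]
ft_force: [-0.0, -0.1, -1.2]
width: 0.453
time: 14.28
ee_pos: [0.6686, -0.0216, 0.1255]
eef_rot: [-147.2, 89.9, -159.3]
ft_force: [-0.4, 0.0, 0.4]
width: 0.45
t 14.2833 tcp [ 0.6686 -0.0216  0.1255] yaw 77.93565216431533 F [-0.4338  0.0264  0.427 ] w 0.4498581786378236 j [ -4.   19.5  98.7  -0.   61.9 -81.9]
chute 0.68 [272.9 188.9] 20757 mean [ 0.6636 -0.0087] rect [696.9 -13.2] [177.8 167. ] 0.6
```

View pics/w8.png

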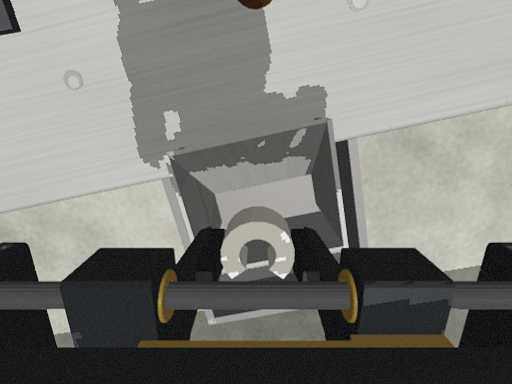

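Run:
```python
from h import *
s=ctrl.get_state();d=ctrl.snapshot('wrist');print(s['ee_pos'])
print(onplane(d,[(170,155),(330,120),(211,322)],.052,s).round(4))
```

```text
[ 0.66871267 -0.02183912  0.12562073]
[[ 0.6126 -0.0819  0.052 ]
 [ 0.6126  0.05    0.052 ]
 [ 0.782  -0.0925  0.052 ]]
```

```bash
python3 -m creep '[[10,3,-2,0,0,0,255],[15,2,0,0,0,0,255],[12,0,0,0,0,0,255],[6,0,0,0,0,0,255],[0,0,0,0,0,0,255],[0,0,0,0,0,0,255],[0,0,0,0,0,0,60],[0,0,0,0,0,0,60],[0,0,0,0,0,0,60],[0,0,0,0,0,0,60],[0,0,0,0,0,0,60],[-10,0,0,0,0,0,60],[-20,0,0,0,0,0,60],[-15,0,0,0,0,0,60],[0,0,0,0,0,0,60]]'; python3 look.py w9 ;python3 - <<'E'
from h import *
d=ctrl.snapshot('top');cv2.imwrite('pics/t9.png',cv2.resize(d['color'][90:190,230:360,::-1],None,fx=5,fy=5))
E
```

```text
time: 15.68
ee_pos: [0.6715, -0.0153, 0.1327]
eef_rot: [8.8, 89.6, -3.2]
ft_force: [1.0, -0.3, 0.4]
width: 0.768
t 15.6833 tcp [ 0.6715 -0.0153  0.1327] yaw 77.98216186095965 F [ 1.0092 -0.3444  0.4484] w 0.7676434655246526 j [ -3.4  19.1  98.4   0.   62.1 -81.4]
```

View pics/w9.png

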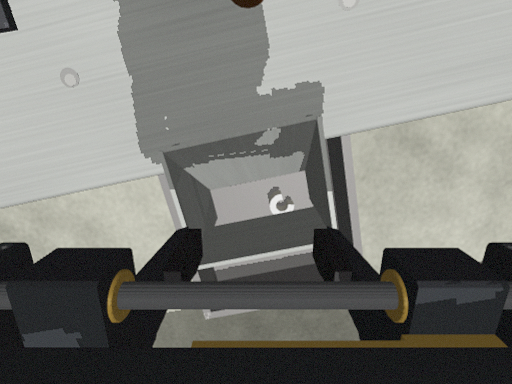

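View pics/t9.png

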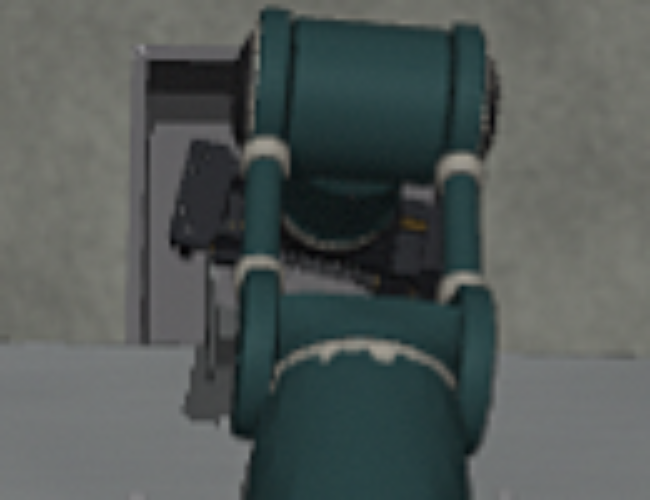

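Run:
```python
from h import *
s=ctrl.get_state();d=ctrl.snapshot('wrist');cv2.imwrite('pics/w9b.png',cv2.resize(d['color'][120:280,150:380,::-1],None,fx=3,fy=3))
print(s['time'],onplane(d,[(282,204)],-.14,s),onplane(d,[(282,204)],-.05,s))
```

```text
15.7833 [[ 0.74652046  0.01139319 -0.14      ]] [[ 0.71346139  0.00922713 -0.05      ]]
```

View pics/w9b.png

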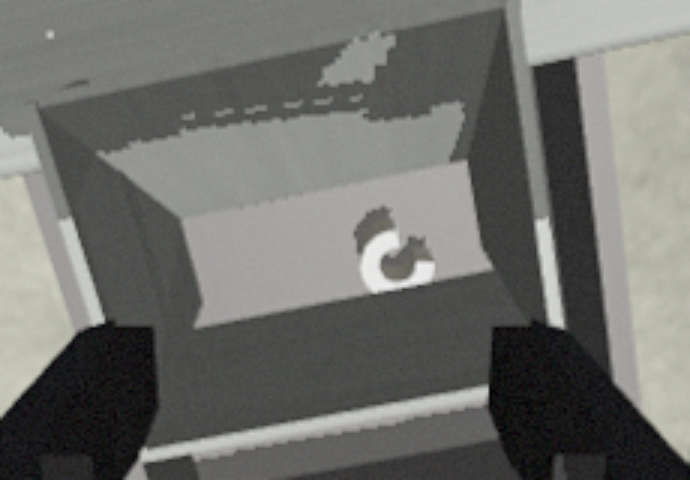

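```bash
python3 -m creep '[[0,0,-10,0,0,0,60],[0,-1,-22,0,0,0,60],[0,-1,-28,0,0,0,60],[0,-1,-28,0,0,0,60],[0,-1,-28,0,0,0,60],[0,-1,-28,0,0,0,60],[0,0,-22,-0.1,0,0,60],[0,0,-11,-0.11,0,0,60],[0,0,0,0,0,0,60],[0,0,0,0,0,0,60],[0,0,0,0,0,0,60]]'; python3 look.py w10 seat_good:.024 seat_dish:.009
```

```text
time: 16.75
ee_pos: [0.4946, 0.0157, 0.1275]
eef_rot: [-1.4, 90.0, -1.6]
ft_force: [1.2, 0.2, 0.4]
width: 0.76
t 16.75 tcp [0.4946 0.0157 0.1275] yaw 89.85893920428757 F [1.2207 0.2014 0.4048] w 0.7595977085401584 j [ -1.1   1.3 120.1  -0.   58.6 -90.9]
seat_good 0.92 [257.   46.4] 1771 mean [0.3733 0.0173] rect [374.5  17.4] [39.5 41.1] 89.9
seat_good 0.76 [317.2 144.1] 1462 mean [0.4399 0.0698] rect [439.8  69.8] [43.2 38.4] 48.1
seat_good 0.66 [256.7 188.1] 1396 mean [0.4872 0.0156] rect [487.4  16.1] [40.9 44.7] 70.8
seat_dish 0.88 [158.9 131.8] 4751 mean [ 0.4377 -0.0769] rect [438.6 -77. ] [73.4 73.7] 40.6
```

View pics/w10.png

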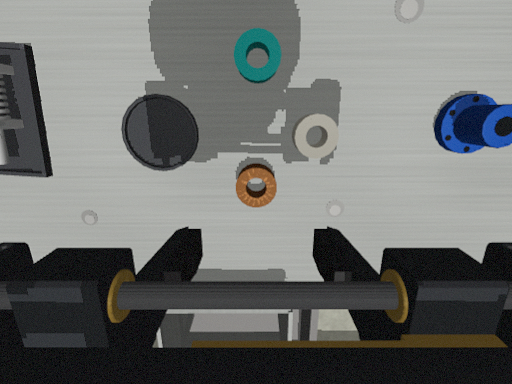

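Run:
```python
from h import *
s=ctrl.get_state();d=ctrl.snapshot('wrist')
cv2.imwrite('pics/w10z.png',cv2.resize(d['color'][100:180,280:360,::-1],None,fx=6,fy=6,interpolation=cv2.INTER_CUBIC))
p=onplane(d,[(316.5,134)],.024,s);print(p)
```

```text
[[0.43877564 0.07084268 0.024     ]]
```

View pics/w10z.png

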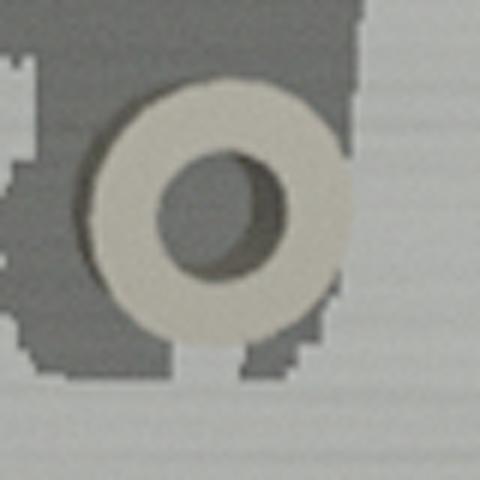

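```bash
python3 -m creep '[[0,12,-12,0,0,0,60],[0,20,-20,0,0,0,60],[0,16,-15,0,0,0,60],[0,7.5,-7,0,0,0,60],[0,0,0,0,0,0,60],[0,0,0,0,0,0,60]]'; python3 look.py w11 seat_good:.024
python3 - <<'E'
import cv2
a=cv2.imread('pics/w11.png')[130:250,180:340];cv2.imwrite('pics/w11z.png',cv2.resize(a,None,fx=4.5,fy=4.5,interpolation=cv2.INTER_CUBIC))
E
```

```text
time: 17.45
ee_pos: [0.4405, 0.0715, 0.1279]
eef_rot: [-18.6, 89.9, -18.5]
ft_force: [1.2, 0.6, 0.5]
width: 0.769
t 17.45 tcp [0.4405 0.0715 0.1279] yaw 90.09895180635085 F [1.1865 0.6174 0.5051] w 0.7686128631786038 j [  6.   -4.3 125.5  -0.   58.8 -84. ]
seat_good 0.86 [258.9 198.1] 1276 mean [0.4382 0.072 ] rect [437.9  71.6] [43.9 39.8] 12.2
seat_good 0.83 [189.2 122. ] 1431 mean [0.3723 0.0189] rect [372.3  18.9] [40.5 40.9] 43.3
seat_good 0.63 [210.9 225.4] 897 mean [0.481  0.0235] rect [482.6  23.7] [45. 34.] 23.6
```

View pics/w11z.png

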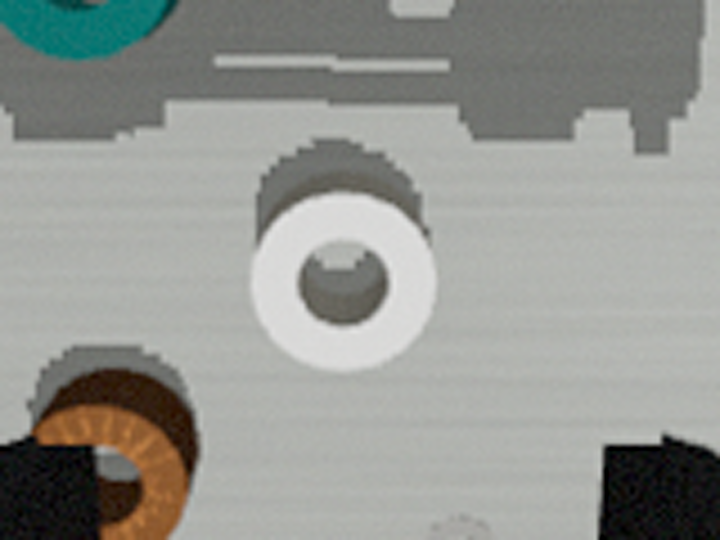

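```bash
python3 -m creep '[[10,0,-1,0,0,0,60],[20,0,0,0,0,0,60],[25,0,0,0,0,0,60],[25,0,0,0,0,0,60],[20,0,0,0,0,0,60],[12,0,0,0,0,0,60],[7,0,0,0,0,0,60],[2,0,0,0,0,0,60],[0,0,0,0,0,0,60],[0,0,0,0,0,0,60]]' 15; python3 -m creep '[[0,0,0,0,0,0,255],[0,0,0,0,0,0,255],[0,0,0,0,0,0,255],[0,0,0,0,0,0,255],[0,0,0,0,0,0,255],[0,0,0,0,0,0,255],[0,0,0,0,0,0,255]]'; python3 look.py w12
```

```text
time: 18.38
ee_pos: [0.4402, 0.0711, 0.0072]
eef_rot: [5.3, 89.9, 5.3]
ft_force: [0.1, -0.3, 0.1]
width: 0.764
time: 18.97
ee_pos: [0.4398, 0.0712, 0.0072]
eef_rot: [5.4, 90.0, 5.5]
ft_force: [-1.2, 0.1, 5.1]
width: 0.449
t 18.9667 tcp [0.4398 0.0712 0.0072] yaw 90.01241459965372 F [-1.2221  0.0847  5.1301] w 0.4489709597703228 j [  6.    6.4 130.3  -0.   43.2 -84. ]
```

View pics/w12.png

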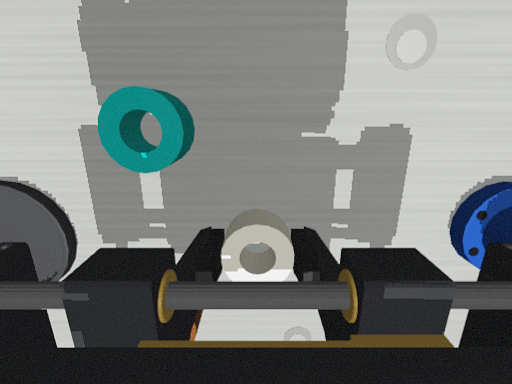

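```bash
python3 -m creep '[[-10,0,0,0,0,0,255],[-20,0,0,0,0,0,255],[-25,0,0,0,0,0,255],[-25,0,0,0,0,0,255],[-20,-3,0,0,0,0,255],[-10,-10,0,0,0,0,255],[0,-20,0,0,0,0,255],[0,-25,0,0,0,0,255],[0,-25,0,0,0,0,255],[0,-25,0,0,0,0,255],[0,-20,0,0,0,0,255],[0,-14,0,0,0,0,255],[0,-6,0,0,0,0,255],[0,0,0,0,0,0,255],[0,0,0,0,0,0,255],[0,0,0,0,0,0,255]]'; python3 look.py w13 seat_dish:.009
```

```text
time: 20.35
ee_pos: [0.439, -0.0763, 0.1164]
eef_rot: [142.4, 90.0, 142.4]
ft_force: [0.3, -0.1, -0.8]
width: 0.452
t 20.35 tcp [ 0.439  -0.0763  0.1164] yaw 90.02231146380873 F [ 0.2757 -0.0819 -0.7515] w 0.4522115437993067 j [ -13.1   -3.5  126.1    0.    57.5 -103.1]
seat_dish 0.85 [251.7 184.7] 3627 mean [ 0.4329 -0.0787] rect [433.1 -78.8] [63.7 71.9] 4.0
```

View pics/w13.png

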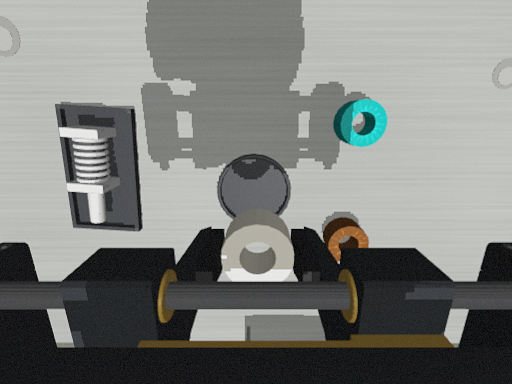

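```bash
python3 -m creep '[[8,-1,0,0,0,0,255],[18,-1,0,0,0,0,255],[22,0,0,0,0,0,255],[22,0,0,0,0,0,255],[16,0,0,0,0,0,255],[10,0,0,0,0,0,255],[6,0,0,0,0,0,255],[2,0,0,0,0,0,255],[0,0,0,0,0,0,255],[0,0,0,0,0,0,255],[0,0,0,0,0,0,255]]'; python3 look.py w14
```

```text
time: 21.37
ee_pos: [0.4404, -0.079, 0.0137]
eef_rot: [-14.5, 89.9, -14.4]
ft_force: [0.6, -0.1, -0.9]
width: 0.45
t 21.3667 tcp [ 0.4404 -0.079   0.0137] yaw 90.01578185727759 F [ 0.5834 -0.0799 -0.9385] w 0.4503356036654399 j [ -13.4    5.9  129.9   -0.    44.  -103.4]
```

View pics/w14.png

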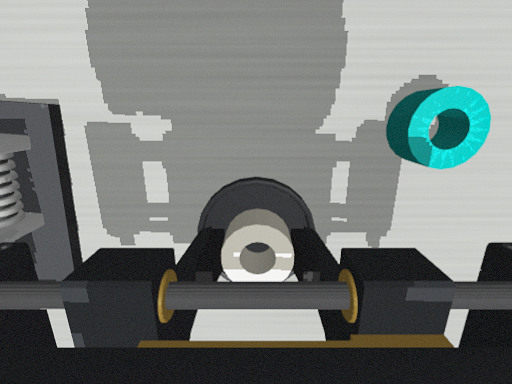

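```bash
python3 - <<'E'
from h import *
s=ctrl.get_state();d=ctrl.snapshot('wrist');print(s['ee_pos'])
print(onplane(d,[(256,178),(198,232),(314,232)],.009,s).round(4))
E
python3 -m creep '[[1,0,0,0,0,0,255],[1,0,0,0,0,0,255],[0.5,0,0,0,0,0,255],[0,0,0,0,0,0,255],[0,0,0,0,0,0,255]]'
```

```text
[ 0.44035391 -0.07903367  0.01367646]
[[ 0.4008 -0.0787  0.009 ]
 [ 0.4348 -0.1142  0.009 ]
 [ 0.4348 -0.0432  0.009 ]]
time: 21.88
ee_pos: [0.4394, -0.0789, 0.0102]
eef_rot: [-51.4, 90.0, -51.4]
ft_force: [0.1, 0.3, 0.0]
width: 0.449
```

```bash
python3 -m creep '[[0,0,0,0,0,0,130],[0,0,0,0,0,0,115],[0,0,0,0,0,0,100],[0,0,0,0,0,0,90],[0,0,0,0,0,0,80],[0,0,0,0,0,0,80],[-6,0,0,0,0,0,80],[-15,0,0,0,0,0,60],[-25,0,0,0,0,0,60],[-30,0,0,0,0,0,40],[-25,0,0,0,0,0,40],[-15,0,0,0,0,0,40],[0,0,0,0,0,0,40],[0,0,0,0,0,0,40]]'; python3 look.py w15 seat_dish:.009 seat_good:.027
```

```text
time: 23.05
ee_pos: [0.4402, -0.079, 0.1273]
eef_rot: [-13.4, 89.8, -13.4]
ft_force: [-0.1, 0.2, 0.1]
width: 0.845
t 23.05 tcp [ 0.4402 -0.079   0.1273] yaw 90.01098860096387 F [-0.1187  0.2038  0.0667] w 0.8447986128235915 j [ -13.4   -4.2  125.5   -0.    58.6 -103.4]
seat_dish 0.69 [253.6 185.6] 2542 mean [ 0.4342 -0.0789] rect [438.2 -78.7] [73.4 70.7] 2.2
seat_good 0.93 [362.1 120.2] 1741 mean [0.3722 0.0129] rect [372.8  12.7] [39.9 45.1] 4.9
seat_good 0.58 [261.2 195.2] 1257 mean [ 0.4382 -0.0772] rect [438.2 -77.2] [43.1 38.5] 0.0
seat_good 0.56 [352.  223.9] 776 mean [0.4744 0.0134] rect [475.5  14.8] [50.5 25.5] 61.2
```

View pics/w15.png

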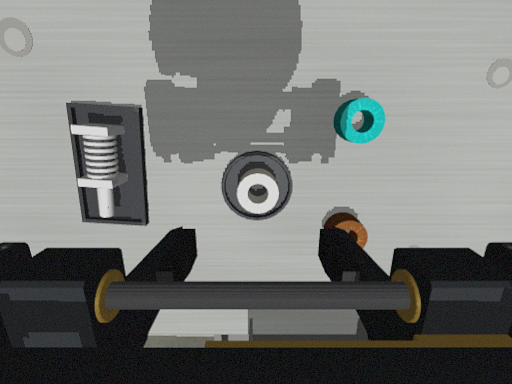

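```bash
python3 -m creep '[[0,10,0,0,0,0,0],[0,22,0,0,0,0,0],[0,32,0,0,0,0,0],[0,34,0,0,0,0,0],[0,34,0,0,0,0,0],[0,34,0,0,0,0,0],[0,34,0,0,0,0,0],[0,34,0,0,0,0,0],[0,30,-2,0,0,0,0],[0,20,-2,0,0,0,0],[0,14.5,0,0,0,0,0],[0,0,0,0,0,0,0],[0,0,0,0,0,0,0],[0,0,0,0,0,0,0]]'; python3 look.py w16 bonnet:.03 bonnet_tray:.009
```

```text
time: 24.37
ee_pos: [0.4345, 0.2192, 0.1253]
eef_rot: [-148.0, 89.9, -148.0]
ft_force: [0.6, -0.8, -0.4]
width: 1.001
t 24.3667 tcp [0.4345 0.2192 0.1253] yaw 90.03601172899107 F [ 0.5659 -0.7998 -0.4265] w 1.0014556369253904 j [ 23.9   0.6 121.   -0.   58.5 -66.2]
bonnet 0.78 [256.  187.9] 2426 mean [0.4253 0.2202] rect [425.5 220.6] [53.8 51. ] 34.5
bonnet_tray 0.9 [414.6 179.1] 8508 mean [0.4233 0.3812] rect [425.3 381.2] [95.5 95.5] 21.1
```

View pics/w16.png

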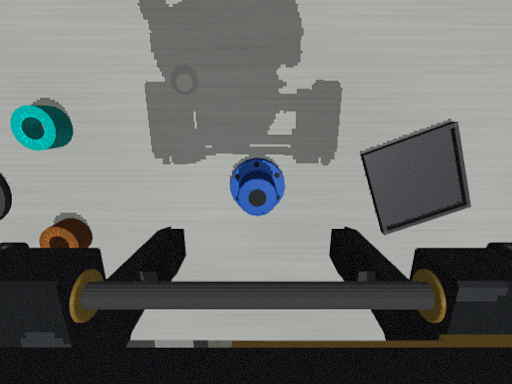

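Run:
```python
from h import *
s=ctrl.get_state();d=ctrl.snapshot('wrist');print(s['ee_pos'])
cv2.imwrite('pics/w16z.png',cv2.resize(d['color'][145:225,215:300,::-1],None,fx=7,fy=7,interpolation=cv2.INTER_CUBIC))
print(onplane(d,[(258,196.5)],.048,s).round(4),onplane(d,[(257,158),(230,186),(284,186)],.012,s).round(4))
```

```text
[0.4351007  0.21875263 0.12586126]
[[0.4301 0.2206 0.048 ]] [[0.4023 0.2197 0.012 ]
 [0.4305 0.1926 0.012 ]
 [0.4306 0.2468 0.012 ]]
```

View pics/w16z.png

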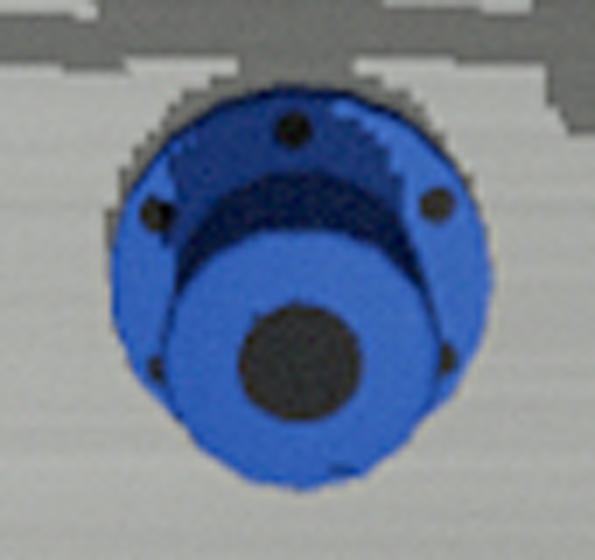

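```bash
python3 -m creep '[[8,1.2,-2,0,0,0,0],[18,0,-2.5,0,0,0,0],[22,0,0,0,0,0,0],[22,0,0,0,0,0,0],[18,0,0,0,0,0,0],[11,0,0,0,0,0,0],[6,0,0,0,0,0,0],[2,0,0,0,0,0,0],[0,0,0,0,0,0,0],[0,0,0,0,0,0,0]]' 25; python3 -m creep '[[0,0,0,0,0,0,255],[0,0,0,0,0,0,255],[0,0,0,0,0,0,255],[0,0,0,0,0,0,255],[0,0,0,0,0,0,255],[0,0,0,0,0,0,255],[0,0,0,0,0,0,255],[0,0,0,0,0,0,255],[0,0,0,0,0,0,255]]'; python3 look.py w17
```

```text
time: 25.4
ee_pos: [0.4316, 0.2212, 0.02]
eef_rot: [24.4, 89.9, 24.4]
ft_force: [-0.2, 0.0, -0.5]
width: 1.001
time: 26.15
ee_pos: [0.4307, 0.2208, 0.0192]
eef_rot: [-124.1, 90.0, -124.1]
ft_force: [-0.3, -0.7, 0.1]
width: 0.402
t 26.15 tcp [0.4307 0.2208 0.0192] yaw 90.02062530919338 F [-0.2978 -0.7062  0.1171] w 0.40188540730481576 j [ 24.2   9.1 125.4  -0.   45.5 -65.8]
```

View pics/w17.png

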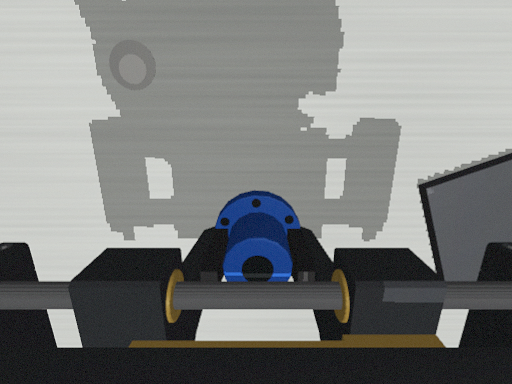

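```bash
python3 -m creep '[[-8,0,0,0,0,0,255],[-18,0,0,0,0,0,255],[-22,0,0,0,0,0,255],[-22,0,0,0,0,0,255],[-18,4,0,0,0,0,255],[-10,12,0,0,0,0,255],[0,20,0,0,0,0,255],[0,25,-1,0,0,0,255],[0,25,-1,0,0,0,255],[0,25,-1,0,0,0,255],[0,22,0,0,0,0,255],[0,17,0,0,0,0,255],[0,9,0,0,0,0,255],[0,2,0,0,0,0,255],[0,0,0,0,0,0,255],[0,0,0,0,0,0,255],[0,0,0,0,0,0,255]]'; python3 look.py w18 bonnet_tray:.009
```

```text
time: 27.62
ee_pos: [0.4277, 0.3808, 0.117]
eef_rot: [-123.2, 89.9, -123.3]
ft_force: [-0.2, -0.6, -1.4]
width: 0.398
t 27.6167 tcp [0.4277 0.3808 0.117 ] yaw 89.96362338998674 F [-0.2101 -0.6352 -1.4442] w 0.3983700099781313 j [ 39.2  10.3 111.4  -0.   58.4 -50.8]
bonnet_tray 0.62 [261.7 172.2] 5557 mean [0.4092 0.3856] rect [425.4 384.3] [91.8 91.6] 20.7
```

View pics/w18.png

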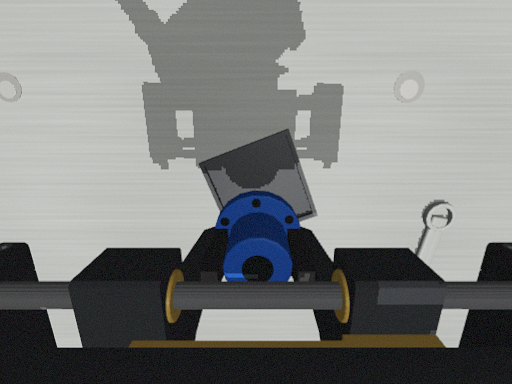

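```bash
python3 - <<'E'
from h import *
s=ctrl.get_state();d=ctrl.snapshot('wrist')
p=onplane(d,[(200,164),(288,130),(316,213)],.009,s);print(p.round(4),(p[0]+p[2])/2)
E
python3 -m creep '[[8,1,-1,0,0,0,255],[16,1,-1,0,0,0,255],[20,0,0,0,0,0,255],[20,0,0,0,0,0,255],[14,0,0,0,0,0,255],[8,0,0,0,0,0,255],[4,0,0,0,0,0,255],[2,0,0,0,0,0,255],[0,0,0,0,0,0,255],[0,0,0,0,0,0,255],[0,0,0,0,0,0,255]]'; python3 look.py w19
```

```text
[[0.3998 0.3272 0.009 ]
 [0.3681 0.4105 0.009 ]
 [0.4501 0.4417 0.009 ]] [0.42495974 0.38445171 0.009     ]
time: 28.68
ee_pos: [0.4265, 0.3845, 0.0263]
eef_rot: [38.8, 89.9, 38.8]
ft_force: [-0.8, 0.5, -1.7]
width: 0.401
t 28.6833 tcp [0.4265 0.3845 0.0263] yaw 90.0107357349203 F [-0.8212  0.5244 -1.6911] w 0.40064182605866006 j [ 39.5  16.9 114.4  -0.   48.5 -50.5]
```

View pics/w19.png

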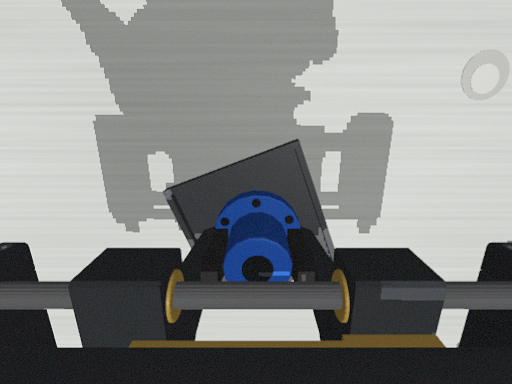

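```bash
python3 -m creep '[[1,0,0,0,0,0,255],[1,0,0,0,0,0,255],[1,0,0,0,0,0,255],[0,0,0,0,0,0,255],[0,0,0,0,0,0,255],[0,0,0,0,0,0,255]]'
```

```text
time: 29.23
ee_pos: [0.4258, 0.384, 0.0222]
eef_rot: [43.8, 90.0, 43.8]
ft_force: [0.5, -0.2, -0.9]
width: 0.4
```

```bash
python3 -m creep '[[0,0,0,0,0,0,145],[0,0,0,0,0,0,130],[0,0,0,0,0,0,110],[0,0,0,0,0,0,90],[0,0,0,0,0,0,60],[0,0,0,0,0,0,60],[0,0,0,0,0,0,60],[-8,0,0,0,0,0,60],[-15,0,0,0,0,0,60],[-25,0,0,0,0,0,60],[-30,0,0,0,0,0,60],[-20,0,0,0,0,0,60],[-10,0,0,0,0,0,60],[0,0,0,0,0,0,60],[0,0,0,0,0,0,60]]'; python3 look.py w20 bonnet_tray:.009 bonnet:.03 ;python3 - <<'E'
from h import *
for n in ['top','side']:
    d=ctrl.snapshot(n);cv2.imwrite(f'pics/{n}20.png',cv2.resize(d['color'][:,:,::-1],(768,576)))
E
```

```text
time: 30.48
ee_pos: [0.4259, 0.384, 0.1305]
eef_rot: [37.8, 89.9, 37.8]
ft_force: [0.0, -0.3, 0.0]
width: 0.762
t 30.4833 tcp [0.4259 0.384  0.1305] yaw 90.01414949890116 F [ 0.009  -0.256   0.0294] w 0.7624807659996543 j [ 39.5   9.4 110.8  -0.   59.7 -50.5]
bonnet_tray 0.67 [247. 160.] 5174 mean [0.422  0.3837] rect [425.8 384.2] [92.7 92.2] 20.5
bonnet 0.69 [259.  190.2] 2303 mean [0.4209 0.3855] rect [420.8 385.5] [52.1 52. ] 45.1
```

View pics/w20.png

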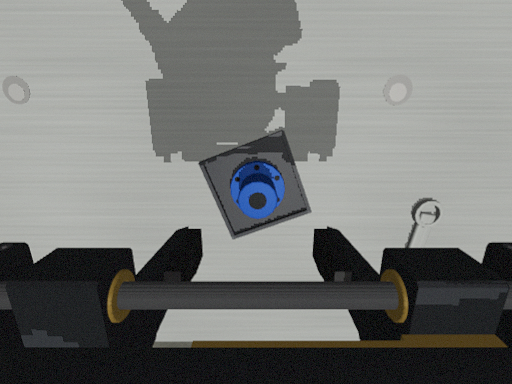

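View pics/side20.png

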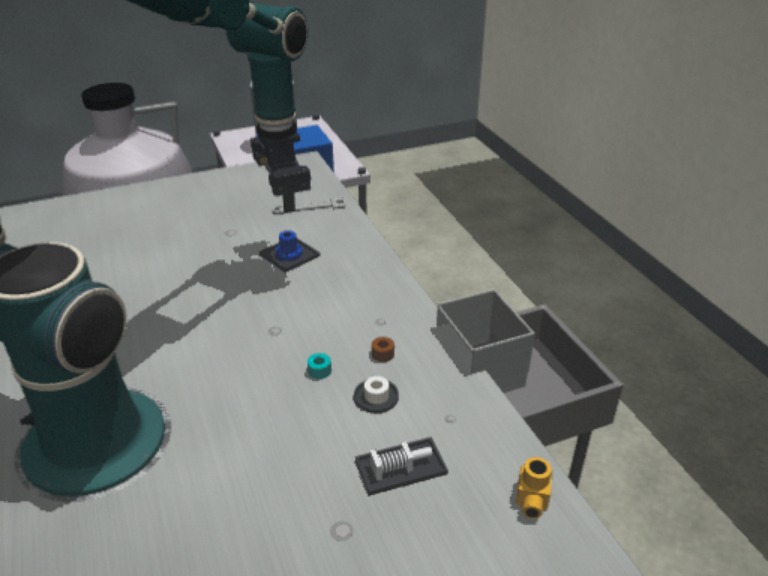

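View pics/top20.png

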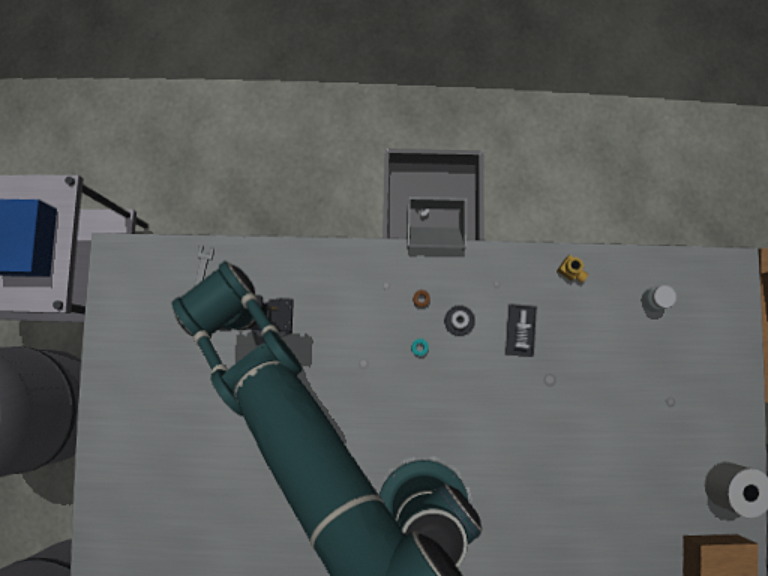

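All four parts are placed: the C-ring is in the bin at (423,212) in the top picture, and the bonnet, ring and stem are centred in their trays. The valve body and spanner look unmoved. The gripper is open and clear, so I'm handing in.

```bash
python3 -c "
from plant import ctrl
print(ctrl.close_job())"
```

```text
the job is handed in; nothing more can be done
None
```

All four parts are where the task wants them, and I handed the job in at about 30.5 s of the 106 s allowed. The hand-in gives no verdict, so what follows rests on the pictures and force readings.

- **Stem:** laid in the long tray first, about 2 mm off centre and in line with it.
- **Broken seat:** dropped down the chute next. The wrist and top pictures both show the C-ring in the bin, about 80 mm past the middle of the chute mouth and 160 mm below the bench.
- **Whole white seat:** set in the round dish only after that, flat and about 2 mm off centre.
- **Bonnet:** stood in the square tray last, about 1 mm off centre by the gripper position when I let go. The picture shows it upright.
- **Bystanders:** the valve body and spanner look unmoved in the last pictures; I did not measure them. The arm never came near either one.

The gripper ended open, about 130 mm above the bench, with no force reading beyond noise.

Two things disagreed along the way:

- **Cameras:** in the first pictures the side camera put things about 5 to 7 mm away from where the top camera did. I went by close wrist-camera views for every grasp and placing.
- **Look-alike:** I first took the brown ring's position for the white seat's. The wrist picture showed the mistake before I touched anything.

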